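Park the loaded tool tote in its bay

ROBOT

A 6-joint arm with a two-finger parallel gripper is mounted at the origin on the work surface. World frame = base frame: x ahead of the robot, y to its left, z up, the work surface at z = 0. Lengths are in mm, angles in degrees, forces in N, time in s.
With the tool pointing down it reaches from about 375 to 975 mm from the base axis. Payload 3.8 kg.
Tool frame: the origin (TCP) lies at the very end of the fingers, on their centre line; the grasp point (between the pads) lies 19 mm behind it; z points along the fingers, y is the direction in which the jaws open and shut (so a half turn about z gives the same grasp; the last joint's range is limited). The gripper opens to 85 mm and grips with 20 to 120 N. Pads are 22 mm wide; open, the fingers measure 114 mm over their backs; the gripper's body (76 mm by 85 mm) begins 54 mm behind the grasp point. The pads swing forward as they close: fully open they stand 13 mm farther back than shut.
Start: joints at [64.521, 15.12, 91.902, -0, 72.978, -2.114], TCP at [267.696, 619.643, 231.28] pointing down, gripper open.
Joint ranges: [-150.88, 150.88], [-54.13, 125.18], [17.81, 147.31], [-75.09, 255.09], [0, 152.58], [-146.25, 146.25]. Speed limits (degrees/s): [147.25, 147.25, 180, 180, 180, 180].

INTERFACE

Orientations are given as a 3x3 rotation matrix whose columns are the frame's x, y, z axes.
In Python, from plant import * gives the robot as it stands.
- The arm moves only by the tool arm_command, never from a script. Its arguments are lists of equal length, an entry for each row: "jaw": the opening, from 0 (shut) to 1 (fully open); "xyz": the shift along the world's x, y, z in mm, a list of three; "dr": the turn, a rotation vector about the world's x, y, z in degrees, a list of three. A call has 1 to 10 rows; each row is the pose to reach, as a shift and turn from the pose commanded when the call began; what a row does not reach only later rows make up. A row lasts 1/10 s, in which the tool goes at most 50 mm and 8.59 degrees, less where a joint would pass 70% of its speed; a pose out of reach is approached as far as the arm can. A call with a gripper value outside its range is refused whole. The fingers move at their own pace and stop on an object; "squeeze" is the grip in N (left out, the last holds). Time passes only in rows, so rows that repeat a pose let the fingers close. It gives the time, the measured TCP pose, the force and the opening at its end, in the units of the state.
- state(): the state, without advancing time (a new reading comes with each control period).
- camera(name): name is "side" or "top" or "wrist"; returns (picture, depth): 420x560x3 uint8, red, green, blue; 420x560 float32, mm along the optical axis (not along the pixel's ray), 0 where there is no reading.
- camera_params(name): a dict with "fx", "fy", "cx", "cy" (pixels), "R" (3x3) and "t" (3): a world point X has camera coordinates R X + t; the wrist camera has in their place "T_tool_cam" (4x4, takes a point from camera to tool coordinates, whose origin is the TCP and whose axes are the flange's). Camera axes: x right, y down, z forward; pixel columns grow to the right and rows downward; lengths in mm; the calibration is good to about 2 mm. A picture is of the moment at which its call begins: read the wrist's pose just before it. camera_params takes no time and is no camera call.
- hand_in(): hands the job in, once; it reports no verdict.
The state is a dict: "t": time; "joint_pos": joint angles; "joint_velocities": joint speeds; "effort": joint torques, N m; "ee_pos": TCP position; "tcp_rot": TCP orientation; "ft_force": force on the tool from outside, world axes, zero at the start; "ft_torque": the same for the moment, N m; "grip_width": opening from 0.0 (shut) to 1.0 (fully open).
Only numpy, scipy, OpenCV 4.12 (cv2) and the standard library are available. Lean on these libraries where they do the work, as an engineer would, in place of code of your own. Each camera call takes 0.05 s, during which the arm holds its last target. There are 200 camera calls.

TASK

Slide the loaded plywood tool tote across the bench into its parking bay, between the two end cleats, until its leading long side sits flush against the fence. It is heavy and tips easily, so push it low down near its base with the fingers; do not lift or tip it, do not touch its carrying rail with the fingers, and leave the other things on the bench where they are. Finish with the gripper clear of it.

Things in the scene. Friction and masses are not known exactly. Their poses are not given: they have to be found in the camera images.
- tote: Open plywood tote full of tools: box 240 mm long (x), 110 deep (y), plain upright outer sides 75 high; 12 mm gable ends taper from 104 to 52 wide, 215 high. Origin: centre of underside, z up. 1.3-2 kg; 7-18 N slides it. Tips if pushed across its depth above about 60 mm. Starts 0.16-0.24 m out on the bay's +y side, up to 40 mm off-line, turned up to 15 degrees. Its -y side leads; push the +y side.
- tote_rail: The tote's carrying rail: a round bar of 20 mm diameter along the tote's x axis between the gables, 195 mm above its underside, over the middle of its depth. Origin at its middle. Not to be touched by the fingers.
- lead_a (a point): Lower corner of the tote's leading (-y) long side, at its +x end (tote frame: +120, -55, 0 mm).
- lead_b (a point): Lower corner of the tote's leading (-y) long side, at its -x end (tote frame: -120, -55, 0 mm).
- bay: Parking bay fixed to the bench: wooden fence along x, 335 mm long, 25 thick, 40 high; at each end a cleat 25 wide, 40 high reaches 45 out from the fence's inner face; 285 between the cleats. Origin: middle of the fence's inner face at bench level; +y to the open side (world +y within 7 degrees), z up. Parked tote: origin at y = 55 mm, its x axis along the bay's x.
- hammer: Bystander: a hammer about 300 mm long lying flat between the robot and the bay. Leave alone.
- glue: Bystander: a standing white bottle, 56 mm across and 150 mm tall, behind the fence. Leave alone.
- tape: Bystander: a tape measure, 70 x 32 x 60 mm, behind the fence. Leave alone.
- tin: Bystander: a standing can, 76 mm across and 90 mm tall, to the left of the tote. Leave alone.
- offcut: Bystander: a plywood block, 150 x 70 x 38 mm, well behind the fence. Leave alone.
- driver: Bystander: a screwdriver lying flat. Leave alone.
- clamp: Bystander: a steel bar clamp lying flat, about 300 mm long, jaws 100 mm, up to 28 mm high. Leave alone.

How it is judged:
By the outcome, as a careful person would: the job done as asked, in the order asked, and still so for the second after the job is handed in, with the robot touching nothing.
It also fails if it takes over 48 s, if anything falls off the work surface, if the arm or the gripper's body presses on something with over 40 N, if the wrist force passes 120 N, or if a joint passes its speed limit or range.

## Working session

There is one attempt and no reset: what is moved stays moved. The work goes in short steps, Python scripts to look and compute and a tool call to move; the robot and the scene stay as the last step left them, time stands still between calls to the robot, and variables do not carry over. Pictures are saved under pics/ and viewed, about 8 in all and at most 12, crops included, and the job is handed in when it is done.

Besides the shell and the picture viewer there is one more tool, called after ">>>" in YAML: its name, and indented under it one key for each argument. arm_command: Moves the arm, as the interface text tells. Its arguments: {"type":"object","properties":{"jaw":{"type":"array","items":{"type":"number"}},"xyz":{"type":"array","items":{"type":"array","items":{"type":"number"}}},"dr":{"type":"array","items":{"type":"array","items":{"type":"number"}}},"squeeze":{"type":"number"}},"required":["jaw","xyz","dr"]}

```bash
mkdir -p pics; ls; python3 - <<'E'
from plant import *
import cv2, numpy as np
for n in ("top","side"):
    p,d=camera(n); np.savez(f"{n}0.npz",p=p,d=d); cv2.imwrite(f"pics/{n}0.png",p[:,:,::-1]); 
    c=camera_params(n); print(n,{k:np.round(v,3).tolist() for k,v in c.items()})
s=state(); print(s['t'],s['ee_pos'],s['tcp_rot'],s['ft_force'])
E
```

```text
pics
top {'fx': 531.49, 'fy': 531.49, 'cx': 283.352, 'cy': 211.255, 'R': [[0.027, -1.0, 0.001], [-0.974, -0.027, -0.224], [0.224, 0.005, -0.975]], 't': [-44.794, 505.03, 1468.53]}
side {'fx': 402.132, 'fy': 402.132, 'cx': 277.941, 'cy': 207.222, 'R': [[0.888, -0.459, -0.018], [-0.341, -0.633, -0.695], [0.308, 0.624, -0.719]], 't': [-435.483, 220.238, 1176.74]}
0.1 [267.38161661 619.07183778 230.11308647] [[-9.18019986e-01  3.96533182e-01 -8.60503712e-04]
 [ 3.96534109e-01  9.18018203e-01 -1.81083705e-03]
 [ 7.19010952e-05 -2.00360367e-03 -9.99997990e-01]] [-1.23848359  0.00505436  1.02584851]
```

View pics/top0.png

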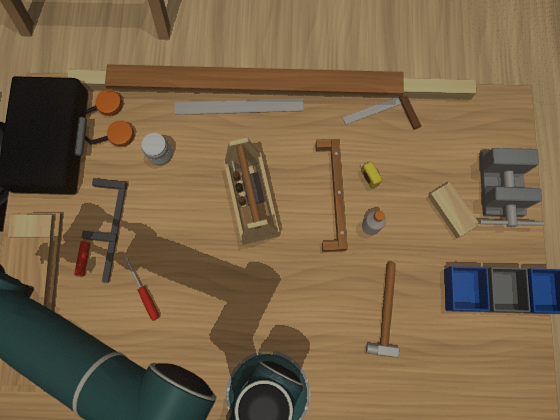

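View pics/side0.png

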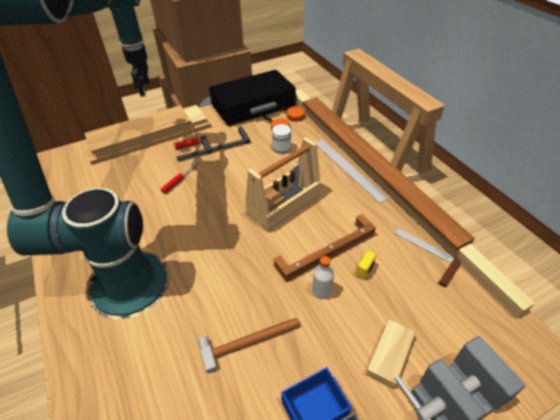

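The top view shows the tote at about (252,190). The fence is at columns 333–345, rows 140–250, with cleats at both ends pointing left. The tin is at (156,148) and the clamp around (110,230). Next I'll measure from depth.

```bash
cat > h.py <<'E'
import numpy as np, cv2
from plant import *
def cloud(n,d):
    c=camera_params(n); v,u=np.mgrid[0:420,0:560]
    P=np.stack([(u-c['cx'])/c['fx']*d,(v-c['cy'])/c['fy']*d,d],-1)
    W=(P-np.array(c['t']))@np.array(c['R']); W[d<=0]=np.nan
    return W
def rect(W,m,lab):
    q=W[m][:,:2].astype(np.float32)
    if len(q)<10: print(lab,len(q)); return
    r=cv2.minAreaRect(q); print(lab,len(q),'rect',np.round(r[0],1),np.round(r[1],1),round(r[2],2),'corners',np.round(cv2.boxPoints(r)).tolist())
def fit(q,ax):  # line: q[:,1-ax] = a + b*q[:,ax], robust
    vx,vy,x0,y0=cv2.fitLine(q.astype(np.float32),cv2.DIST_HUBER,0,.5,.01).ravel()
    if (vx,vy)[ax]<0: vx,vy=-vx,-vy
    return np.array([vx,vy]),np.array([x0,y0])
E
python3 - <<'E'
from h import *
for n in ("top","side"):
    z=np.load(n+"0.npz"); W=cloud(n,z['d']); X,Y,Z=W[...,0],W[...,1],W[...,2]
    g=(abs(Z)<8)&(X>300)&(X<900); print(n,'bench z',np.nanmedian(Z[g]))
    # restrict to regions in world
    c=camera_params(n); 
    t=cloud("top",np.load("top0.npz")['d'])
    if n=="top":
        print('fence px',W[195,340],'tote',W[190,252],'tin',W[145,155],'clamp',W[240,118])
        f=W[195,340]; T=W[190,252]
    def comp(m,near,lab):
        k,L=cv2.connectedComponents(m.astype(np.uint8)); 
        i=np.nanargmin(np.where(m,np.hypot(X-near[0],Y-near[1]),1e9)); mm=L==L.flat[i]; rect(W,mm,lab); return mm
    comp((Z>25)&(Z<50),f,'bay')
    comp((Z>12),T,'tote>12')
    m=(Z>160)&(np.hypot(X-T[0],Y-T[1])<160)&(Z<225); rect(W,m,'tote>160')
    m=(Z>15)&(Z<72)&(np.hypot(X-T[0],Y-T[1])<170); rect(W,m,'tote15-72')
    for nm,px in (('tin',(145,155)),('clamp',(240,118))):
        if n=="top": comp(Z>12,W[px],nm)
E
```

```text
top bench z 0.7151402330193082
fence px [ 562.98154482 -195.16838162   41.19514717] tote [528.31403711  51.88632449 199.41479574] tin [686.394353   345.98784799  85.40192752] clamp [419.02423739 453.20643627   0.6284492 ]
bay 1290 rect [ 569.8 -169. ] [337.1  70.6] 4.27 corners [[399.0, -146.0], [404.0, -217.0], [740.0, -192.0], [735.0, -121.0]]
tote>12 3544 rect [545.3  62.9] [243.5 110. ] 14.74 corners [[414.0, 85.0], [442.0, -21.0], [677.0, 41.0], [649.0, 147.0]]
tote>160 1044 rect [545.8  62.6] [242.7  71.8] 14.59 corners [[419.0, 67.0], [437.0, -3.0], [672.0, 58.0], [654.0, 128.0]]
tote15-72 835 rect [545.6  63.1] [242.6 109.5] 14.93 corners [[414.0, 85.0], [442.0, -21.0], [677.0, 41.0], [649.0, 147.0]]
tin 720 rect [685.6 348. ] [73.8 74.6] 85.18 corners [[645.0, 314.0], [720.0, 308.0], [726.0, 382.0], [652.0, 388.0]]
clamp 1108 rect [447.9 500.5] [101.8 303.8] 85.64 corners [[293.0, 461.0], [595.0, 438.0], [603.0, 540.0], [300.0, 563.0]]
side bench z -1.0789528451214303
bay 1171 rect [ 567.  -169.5] [336.9  72.6] 4.34 corners [[396.0, -146.0], [402.0, -218.0], [738.0, -193.0], [732.0, -121.0]]
tote>12 3827 rect [543.9  62.8] [244.8 115.1] 14.74 corners [[411.0, 87.0], [440.0, -24.0], [677.0, 38.0], [648.0, 150.0]]
tote>160 824 rect [545.2  59.5] [244.2  70.1] 14.13 corners [[418.0, 64.0], [435.0, -4.0], [672.0, 55.0], [655.0, 123.0]]
tote15-72 1469 rect [543.1  62.6] [243. 115.] 14.7 corners [[411.0, 87.0], [440.0, -24.0], [675.0, 38.0], [646.0, 149.0]]
```

>>> arm_command:
  jaw: [1, 1, 1, 1, 1, 1, 1, 1, 1, 1]
  xyz:
    - [25, -45, 0]
    - [50, -90, 0]
    - [75, -135, 0]
    - [100, -180, 0]
    - [125, -225, 0]
    - [150, -270, 0]
    - [175, -315, 0]
    - [200, -360, 0]
    - [225, -405, 0]
    - [250, -445, 0]
  dr:
    - [0, 0, -5.2]
    - [0, 0, -10.4]
    - [0, 0, -15.6]
    - [0, 0, -20.8]
    - [0, 0, -26]
    - [0, 0, -31.2]
    - [0, 0, -36.4]
    - [0, 0, -41.6]
    - [0, 0, -46.8]
    - [0, 0, -51.9]

```text
t: 1.1
ee_pos: [512.4, 181.5, 231.0]
tcp_rot: [[-0.251, 0.968, -0.0], [0.968, 0.251, -0.0], [0.0, -0.0, -1.0]]
ft_force: [1.1, 0.7, 0.1]
grip_width: 0.999
```

>>> arm_command:
  jaw: [1, 1, 1, 1, 1, 1, 1, 1, 1, 1]
  xyz:
    - [0, 0, -25]
    - [0, 0, -55]
    - [0, 0, -85]
    - [0, 0, -115]
    - [0, 0, -145]
    - [0, 0, -170]
    - [0, 0, -190]
    - [0, 0, -205]
    - [0, 0, -215]
    - [0, 0, -215]
  dr:
    - [-4.9, -1.3, 0]
    - [-9.7, -2.5, 0]
    - [-14.5, -3.8, 0]
    - [-19.4, -5, 0]
    - [-19.4, -5, 0]
    - [-19.4, -5, 0]
    - [-19.4, -5, 0]
    - [-19.4, -5, 0]
    - [-19.4, -5, 0]
    - [-19.4, -5, 0]

```text
t: 2.1
ee_pos: [511.3, 183.0, 15.0]
tcp_rot: [[-0.24, 0.967, 0.083], [0.908, 0.254, -0.333], [-0.343, -0.004, -0.939]]
ft_force: [-1.0, -0.8, -0.4]
grip_width: 1.0
```

```bash
python3 - <<'E'
from h import *
s=state(); print(s['t'],s['ee_pos'],s['ft_force'])
p,d=camera("side"); p2,_=camera("top")
im=np.hstack([cv2.resize(p[90:260,190:390],(400,340)),cv2.resize(p2[110:280,190:390],(400,340))])
cv2.imwrite("pics/s1.png",im[:,:,::-1])
E
```

```text
2.1 [511.30299432 182.97841362  14.97229447] [-1.04050594 -0.79680256 -0.36806647]
```

View pics/s1.png

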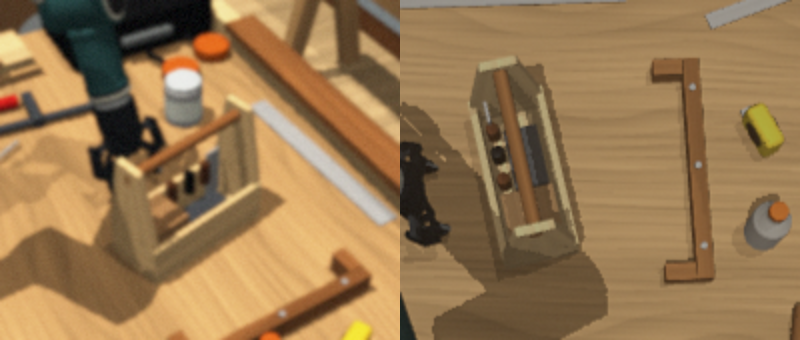

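The gripper is behind the tote, low, tilted away and square to its +y side, about 55–60 mm off. The tote and bystanders haven't moved.

>>> arm_command:
  jaw: [1, 1, 1, 1, 1, 1, 1, 1, 1, 1]
  xyz:
    - [3, -12, 0]
    - [6, -24, 0]
    - [9, -34, 0]
    - [10, -39, 0]
    - [11, -42, 0]
    - [11.5, -44, 0]
    - [12, -46, 0]
    - [12.5, -48, 0]
    - [13, -50, 0]
    - [13.5, -52, 0]
  dr:
    - [0, 0, 0]
    - [0, 0, 0]
    - [0, 0, 0]
    - [0, 0, 0]
    - [0, 0, 0]
    - [0, 0, 0]
    - [0, 0, 0]
    - [0, 0, 0]
    - [0, 0, 0]
    - [0, 0, 0]

```text
t: 3.2
ee_pos: [525.7, 131.6, 16.2]
tcp_rot: [[-0.24, 0.967, 0.086], [0.908, 0.254, -0.332], [-0.343, -0.002, -0.939]]
ft_force: [0.1, 0.4, -0.3]
grip_width: 1.0
```

>>> arm_command:
  jaw: [1, 1, 1, 1, 1, 1, 1]
  xyz:
    - [0.5, -2, 0]
    - [1, -4, 0]
    - [1.5, -6, 0]
    - [2, -8, 0]
    - [2.5, -10, 0]
    - [3, -12, 0]
    - [3, -12, 0]
  dr:
    - [0, 0, 0]
    - [0, 0, 0]
    - [0, 0, 0]
    - [0, 0, 0]
    - [0, 0, 0]
    - [0, 0, 0]
    - [0, 0, 0]

```text
t: 3.9
ee_pos: [528.5, 121.4, 16.2]
tcp_rot: [[-0.238, 0.967, 0.085], [0.91, 0.253, -0.328], [-0.339, -0.0, -0.941]]
ft_force: [-4.2, 8.5, 2.2]
grip_width: 1.0
```

>>> arm_command:
  jaw: [1, 1, 1, 1, 1, 1, 1, 1, 1, 1]
  xyz:
    - [0.7, -3, 0]
    - [1.7, -7, 0]
    - [2.8, -12, 0]
    - [4, -17, 0]
    - [5.2, -22, 0]
    - [6.4, -27, 0]
    - [7.6, -32, 0]
    - [8.8, -37, 0]
    - [10, -42, 0]
    - [11, -46, 0]
  dr:
    - [0, 0, -0.3]
    - [0, 0, -0.7]
    - [0, 0, -1.1]
    - [0, 0, -1.6]
    - [0, 0, -2.1]
    - [0, 0, -2.5]
    - [0, 0, -3.0]
    - [0, 0, -3.5]
    - [0, 0, -4]
    - [0, 0, -4.4]

```text
t: 4.9
ee_pos: [540.6, 76.2, 16.3]
tcp_rot: [[-0.168, 0.984, 0.062], [0.926, 0.179, -0.333], [-0.338, 0.001, -0.941]]
ft_force: [-1.4, 10.6, 1.1]
grip_width: 1.0
```

```bash
cat > m.py <<'E'
from h import *
import sys
s=state(); print(s['t'],np.round(s['ee_pos'],1),'yaw',np.degrees(np.arctan2(s['tcp_rot'][1][1],s['tcp_rot'][0][1])).round(2),np.round(s['ft_force'],1))
B=np.array([569.2,-179.2]); a=np.radians(4.3); ex=np.array([np.cos(a),np.sin(a)]); ey=np.array([-ex[1],ex[0]])
for n in ("top","side"):
    p,d=camera(n); cv2.imwrite(f"pics/{n}_{sys.argv[1]}.png",p[:,:,::-1]); W=cloud(n,d)
    hsv=cv2.cvtColor(p,cv2.COLOR_RGB2HSV)
    Z=W[...,2]; C=np.array([float(sys.argv[2]),float(sys.argv[3])])
    R=np.hypot(W[...,0]-C[0],W[...,1]-C[1])
    q=(W[...,:2]-B)@np.stack([ex,ey],1)
    # leading face seen from side: outermost -y points 15..70 high, ignore bay
    for lab,lo,hi in (('body48-72',48,72),('top160-225',160,225)):
        m=(Z>lo)&(Z<hi)&(R<135)&(p.max(2)>45 if lo>100 else True)
        if lab=='body48-72': m&=((W[...,:2]-C)@ey<20)
        k=q[m].astype(np.float32); r=cv2.minAreaRect(k)
        print(n,lab,m.sum(),'bay-frame',np.round(r[0],1),np.round(r[1],1),round(r[2],2),np.round(cv2.boxPoints(r)).tolist())
    # rail direction
    m=(Z>192)&(Z<212)&(R<105); v,x0=fit(q[m],0); print(n,'rail ang',np.degrees(np.arctan2(v[1],v[0])).round(2),'y at x=0',(x0[1]-x0[0]*v[1]/v[0]).round(1))
    g=(Z>52)&(Z<72)&(R<135)&((W[...,:2]-C)@ey<-40)
    if g.sum()>30:
        v,x0=fit(q[g],0); print(n,'lead face ang',np.degrees(np.arctan2(v[1],v[0])).round(2),'y at x=0',(x0[1]-x0[0]*v[1]/v[0]).round(1),g.sum())
E
python3 m.py a 550 18
```

```text
4.9 [540.6  76.2  16.3] yaw 10.31 [-1.4 10.6  1.1]
top body48-72 175 bay-frame [ -5.3 181.5] [234.2  86.6] 3.98 [[-125.0, 217.0], [-119.0, 130.0], [114.0, 146.0], [108.0, 233.0]]
top top160-225 1129 bay-frame [ -5.6 237.4] [241.4 153.7] 5.91 [[-134.0, 301.0], [-118.0, 149.0], [122.0, 173.0], [107.0, 326.0]]
top rail ang 5.57 y at x=0 197.1
top lead face ang 3.94 y at x=0 148.2 61
side body48-72 481 bay-frame [ -2.4 184.5] [240.4  90.9] 5.95 [[-127.0, 217.0], [-117.0, 127.0], [122.0, 152.0], [112.0, 242.0]]
side top160-225 1089 bay-frame [ -8.1 242.9] [243.5 167.3] 6.03 [[-138.0, 313.0], [-120.0, 147.0], [122.0, 172.0], [104.0, 339.0]]
side rail ang 6.08 y at x=0 193.9
side lead face ang 5.67 y at x=0 143.4 324
```

>>> arm_command:
  jaw: [1, 1, 1, 1, 1, 1, 1, 1, 1, 1]
  xyz:
    - [1, -5, 0]
    - [2.2, -11, 0]
    - [3.4, -17, 0]
    - [4.6, -23, 0]
    - [5.8, -29, 0]
    - [7, -35, 0]
    - [8.2, -41, 0]
    - [9.4, -47, 0]
    - [10.6, -53, 0]
    - [11.8, -59, 0]
  dr:
    - [0, 0, -0.6]
    - [0, 0, -1.2]
    - [0, 0, -1.8]
    - [0, 0, -2.4]
    - [0, 0, -3]
    - [0, 0, -3.6]
    - [0, 0, -4.2]
    - [0, 0, -4.8]
    - [0, 0, -5.4]
    - [0, 0, -6]

```text
t: 6.0
ee_pos: [552.4, 17.2, 16.3]
tcp_rot: [[-0.07, 0.997, 0.026], [0.938, 0.075, -0.337], [-0.338, 0.001, -0.941]]
ft_force: [0.1, 10.3, 1.2]
grip_width: 1.003
```

```bash
python3 m.py b 559 -42
```

```text
6.0 [552.4  17.2  16.3] yaw 4.3 [ 0.1 10.3  1.2]
top body48-72 169 bay-frame [ -0.6 119.2] [ 76.6 239.5] 89.98 [[-120.0, 81.0], [119.0, 81.0], [119.0, 158.0], [-120.0, 158.0]]
top top160-225 1122 bay-frame [-1.000e-01  1.763e+02] [244.1 150.5] 0.2 [[-122.0, 251.0], [-122.0, 101.0], [122.0, 101.0], [122.0, 252.0]]
top rail ang -0.5 y at x=0 136.5
top lead face ang 0.83 y at x=0 88.8 75
side body48-72 510 bay-frame [ -1.1 118. ] [242.5  79. ] 0.1 [[-122.0, 157.0], [-122.0, 78.0], [120.0, 79.0], [120.0, 158.0]]
side top160-225 1143 bay-frame [ -1.2 183. ] [167.  245.6] 89.78 [[-124.0, 100.0], [121.0, 99.0], [122.0, 266.0], [-124.0, 267.0]]
side rail ang 0.11 y at x=0 132.9
side lead face ang -0.25 y at x=0 82.3 300
```

The tote is square and centred at bay x ≈ 0, with about 80 mm left, so I'll push straight in and slow down near the fence.

>>> arm_command:
  jaw: [1, 1, 1, 1, 1, 1, 1, 1, 1, 1]
  xyz:
    - [0.4, -6, 0]
    - [0.9, -12, 0]
    - [1.4, -18, 0]
    - [1.8, -24, 0]
    - [2.3, -30, 0]
    - [2.7, -36, 0]
    - [3.2, -42, 0]
    - [3.6, -48, 0]
    - [4.1, -54, 0]
    - [4.5, -60, 0]
  dr:
    - [0, 0, 0]
    - [0, 0, 0]
    - [0, 0, 0]
    - [0, 0, 0]
    - [0, 0, 0]
    - [0, 0, 0]
    - [0, 0, 0]
    - [0, 0, 0]
    - [0, 0, 0]
    - [0, 0, 0]

```text
t: 7.1
ee_pos: [556.9, -42.7, 16.3]
tcp_rot: [[-0.07, 0.997, 0.027], [0.938, 0.075, -0.337], [-0.338, 0.001, -0.941]]
ft_force: [-1.1, 12.8, 2.2]
grip_width: 1.001
```

```bash
python3 m.py c 564 -102
```

```text
7.1 [556.9 -42.7  16.3] yaw 4.3 [-1.1 12.8  2.2]
top body48-72 203 bay-frame [-5.3 40.3] [231.4 113.9] 0.05 [[-121.0, 97.0], [-121.0, -17.0], [110.0, -17.0], [110.0, 97.0]]
top top160-225 1129 bay-frame [  0.5 116.8] [150.  242.3] 89.35 [[-122.0, 43.0], [121.0, 40.0], [122.0, 190.0], [-120.0, 193.0]]
top rail ang -0.43 y at x=0 76.8
top lead face ang 0.51 y at x=0 30.1 88
side body48-72 538 bay-frame [-1.5 57.9] [242.6  78.2] 0.41 [[-123.0, 96.0], [-122.0, 18.0], [120.0, 20.0], [120.0, 98.0]]
side top160-225 1237 bay-frame [ -0.8 123. ] [167.6 243.8] 89.51 [[-123.0, 40.0], [120.0, 38.0], [122.0, 206.0], [-122.0, 208.0]]
side rail ang 0.02 y at x=0 72.9
side lead face ang -0.2 y at x=0 22.2 312
```

>>> arm_command:
  jaw: [1, 1, 1, 1, 1, 1, 1, 1]
  xyz:
    - [0.1, -2, 0]
    - [0.3, -4, 0]
    - [0.4, -6, 0]
    - [0.6, -8, 0]
    - [0.7, -10, 0]
    - [0.9, -12, 0]
    - [1, -13.5, 0]
    - [1.1, -15, 0]
  dr:
    - [0, 0, 0]
    - [0, 0, 0]
    - [0, 0, 0]
    - [0, 0, 0]
    - [0, 0, 0]
    - [0, 0, 0]
    - [0, 0, 0]
    - [0, 0, 0]

```text
t: 8.0
ee_pos: [558.0, -57.6, 16.3]
tcp_rot: [[-0.07, 0.997, 0.026], [0.938, 0.075, -0.337], [-0.338, 0.001, -0.941]]
ft_force: [-1.9, 13.5, 1.7]
grip_width: 1.0
```

>>> arm_command:
  jaw: [1, 1, 1]
  xyz:
    - [0.1, -1, 0]
    - [0.1, -2, 0]
    - [0.2, -3, 0]
  dr:
    - [0, 0, 0]
    - [0, 0, 0]
    - [0, 0, 0]

```text
t: 8.3
ee_pos: [558.2, -60.5, 16.3]
tcp_rot: [[-0.07, 0.997, 0.026], [0.938, 0.075, -0.337], [-0.338, 0.001, -0.941]]
ft_force: [-0.4, 12.6, 2.8]
grip_width: 1.002
```

>>> arm_command:
  jaw: [1, 1, 1]
  xyz:
    - [0.1, -0.7, 0]
    - [0.1, -1.4, 0]
    - [0.2, -2, 0]
  dr:
    - [0, 0, 0]
    - [0, 0, 0]
    - [0, 0, 0]

```text
t: 8.6
ee_pos: [558.3, -62.6, 16.3]
tcp_rot: [[-0.07, 0.997, 0.026], [0.938, 0.075, -0.337], [-0.338, 0.001, -0.941]]
ft_force: [-0.7, 12.8, 3.9]
grip_width: 0.999
```

```bash
python3 m.py d 565 -122
```

```text
8.6 [558.3 -62.6  16.3] yaw 4.29 [-0.7 12.8  3.9]
top body48-72 216 bay-frame [-2.6 32.2] [ 89.8 236.4] 89.86 [[-121.0, -12.0], [116.0, -13.0], [116.0, 77.0], [-121.0, 77.0]]
top top160-225 1118 bay-frame [-0.4 97.7] [242.  152.4] 0.28 [[-122.0, 173.0], [-121.0, 21.0], [121.0, 22.0], [120.0, 175.0]]
top rail ang -0.42 y at x=0 58.1
top lead face ang 0.22 y at x=0 10.4 98
side body48-72 545 bay-frame [-1.7 38.7] [242.7  77. ] 0.1 [[-123.0, 77.0], [-123.0, -0.0], [120.0, 0.0], [120.0, 77.0]]
side top160-225 1259 bay-frame [ -1.8 103.2] [243.2 164.5] 0.16 [[-124.0, 185.0], [-123.0, 21.0], [120.0, 21.0], [120.0, 186.0]]
side rail ang -0.35 y at x=0 54.2
side lead face ang 0.05 y at x=0 3.4 308
```

>>> arm_command:
  jaw: [1, 1, 1]
  xyz:
    - [0, -0.7, 0]
    - [0.1, -1.4, 0]
    - [0.1, -2, 0]
  dr:
    - [0, 0, 0]
    - [0, 0, 0]
    - [0, 0, 0]

```text
t: 9.0
ee_pos: [558.4, -63.6, 16.2]
tcp_rot: [[-0.07, 0.997, 0.027], [0.939, 0.074, -0.336], [-0.337, 0.002, -0.941]]
ft_force: [-1.5, 19.7, 5.3]
grip_width: 0.998
```

>>> arm_command:
  jaw: [1, 1, 1]
  xyz:
    - [0, -0.5, 0]
    - [0.1, -1, 0]
    - [0.1, -1, 0]
  dr:
    - [0, 0, 0]
    - [0, 0, 0]
    - [0, 0, 0]

```text
t: 9.3
ee_pos: [558.4, -63.7, 16.2]
tcp_rot: [[-0.069, 0.997, 0.027], [0.939, 0.074, -0.335], [-0.336, 0.002, -0.942]]
ft_force: [-3.9, 21.4, 6.2]
grip_width: 1.001
```

```bash
python3 m.py e 565 -124|cut -c1-120; python3 - <<'E'
import cv2,numpy as np
a=cv2.imread("pics/side_e.png")[150:300,230:400];b=cv2.imread("pics/top_e.png")[110:280,220:390]
cv2.imwrite("pics/e.png",np.hstack([cv2.resize(a,(450,400),interpolation=2),cv2.resize(b,(350,400),interpolation=2)]))
E
```

```text
9.3 [558.4 -63.7  16.2] yaw 4.26 [-3.9 21.4  6.2]
top body48-72 216 bay-frame [-5.  26.4] [231.8  96.9] 0.45 [[-121.0, 74.0], [-120.0, -23.0], [111.0, -21.0], [111.0, 76.
top top160-225 1124 bay-frame [ 0.9 96.8] [153.  244.9] 89.54 [[-122.0, 21.0], [123.0, 19.0], [124.0, 172.0], [-121.0, 1
top rail ang -0.21 y at x=0 56.7
top lead face ang -0.08 y at x=0 9.1 97
side body48-72 538 bay-frame [-2.1 37.2] [241.5  76.1] 0.11 [[-123.0, 75.0], [-123.0, -1.0], [119.0, -1.0], [119.0, 75.0
side top160-225 1262 bay-frame [ -2.1 102.6] [242.6 163. ] 0.11 [[-124.0, 184.0], [-123.0, 21.0], [119.0, 21.0], [119.0,
side rail ang -0.52 y at x=0 53.4
side lead face ang 0.03 y at x=0 2.7 307
```

View pics/e.png

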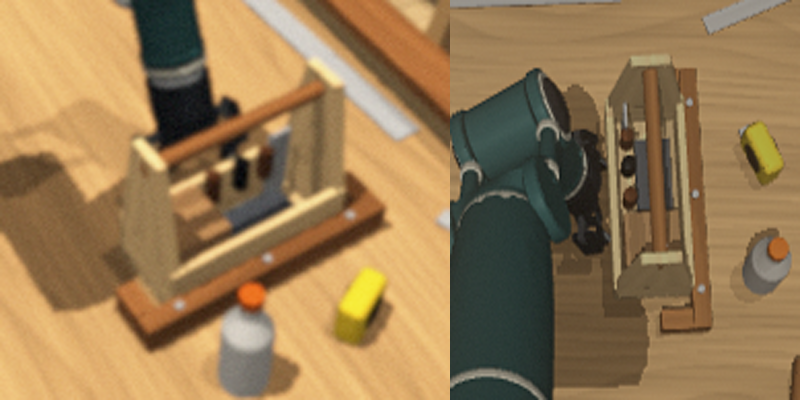

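>>> arm_command:
  jaw: [1, 1, 1, 1, 1, 1, 1, 1, 1]
  xyz:
    - [0, -0.7, 0]
    - [0, -1, 0]
    - [0, -1, 0]
    - [0, -1, 0]
    - [0, -1, 0]
    - [0, -1, 0]
    - [0, -1, 0]
    - [0, -1, 0]
    - [0, -1, 0]
  dr:
    - [0, 0, 0]
    - [0, 0, 0.5]
    - [0, 0, 1]
    - [0, 0, 1]
    - [0, 0, 0]
    - [0, 0, -0.5]
    - [0, 0, -1]
    - [0, 0, -1]
    - [0, 0, 0]

```text
t: 10.3
ee_pos: [558.6, -63.7, 16.2]
tcp_rot: [[-0.071, 0.997, 0.027], [0.939, 0.076, -0.334], [-0.335, 0.002, -0.942]]
ft_force: [-4.2, 24.0, 6.8]
grip_width: 0.999
```

The tote is seated: more pressing with a yaw rocking gives no further travel. Backing straight off, then up.

>>> arm_command:
  jaw: [1, 1, 1, 1, 1, 1, 1, 1, 1, 1]
  xyz:
    - [-0.2, 3, 0]
    - [-0.6, 8, 0]
    - [-1.3, 18, 0]
    - [-2.5, 33, 0]
    - [-4, 53, 0]
    - [-6, 78, 0]
    - [-8, 103, 10]
    - [-8, 123, 40]
    - [-8, 138, 80]
    - [-8, 143, 120]
  dr:
    - [0, 0, 0]
    - [0, 0, 0]
    - [0, 0, 0]
    - [0, 0, 0]
    - [0, 0, 0]
    - [0, 0, 0]
    - [0, 0, 0]
    - [0, 0, 0]
    - [0, 0, 0]
    - [0, 0, 0]

```text
t: 11.3
ee_pos: [549.0, 75.5, 136.8]
tcp_rot: [[-0.073, 0.997, 0.023], [0.937, 0.077, -0.342], [-0.342, -0.003, -0.94]]
ft_force: [1.8, -0.6, -0.2]
grip_width: 1.0
```

```bash
python3 m.py f 565 -124|cut -c1-130; python3 - <<'E'
import cv2,numpy as np
from h import *
a=cv2.imread("pics/side_f.png")[100:400,170:450];b=cv2.imread("pics/top_f.png")[80:380,60:480]
cv2.imwrite("pics/f.png",np.hstack([cv2.resize(a,(373,400)),cv2.resize(b,(427,400))]))
# bystander change check, top view
d0=cv2.imread("pics/top0.png").astype(int);d1=cv2.imread("pics/top_f.png").astype(int)
for n,(u,v) in dict(tin=(156,148),tape=(372,173),glue=(375,220),offcut=(453,208),hammer=(389,300),driver=(148,300),clamp=(110,190)).items():
    s=np.s_[v-18:v+18,u-18:u+18]; print(n,abs(d0[s]-d1[s]).mean().round(1))
# leading face base corners near fence: heights of tote (lift/tip) via gable tops
E
```

```text
11.3 [549.   75.5 136.8] yaw 4.41 [ 1.8 -0.6 -0.2]
top body48-72 210 bay-frame [-4.9 28. ] [232.6  93.3] 0.31 [[-121.0, 74.0], [-121.0, -19.0], [112.0, -18.0], [111.0, 75.0]]
top top160-225 1042 bay-frame [ 0.5 56.3] [244.   69.2] 0.13 [[-122.0, 91.0], [-121.0, 21.0], [123.0, 22.0], [122.0, 91.0]]
top rail ang -0.17 y at x=0 56.6
top lead face ang 0.29 y at x=0 9.2 97
side body48-72 525 bay-frame [-1.9 37.2] [242.3  76.1] 0.02 [[-123.0, 75.0], [-123.0, -1.0], [119.0, -1.0], [119.0, 75.0]]
side top160-225 976 bay-frame [-1.8 56.2] [243.1  72.6] 0.23 [[-123.0, 92.0], [-123.0, 19.0], [120.0, 20.0], [120.0, 93.0]]
side rail ang -0.13 y at x=0 52.0
side lead face ang -0.07 y at x=0 2.5 307
tin 30.0
tape 11.2
glue 11.4
offcut 12.4
hammer 11.1
driver 10.6
clamp 11.3
```

View pics/f.png

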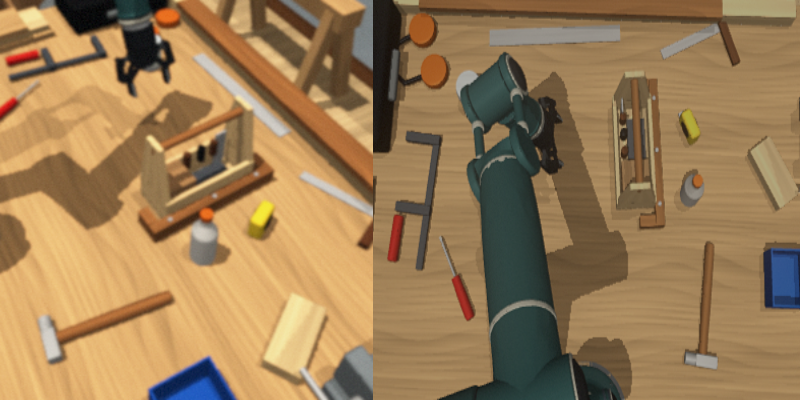

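>>> arm_command:
  jaw: [1, 1, 1, 1, 1, 1, 1]
  xyz:
    - [-15, 0, 30]
    - [-45, 0, 60]
    - [-75, 0, 90]
    - [-100, 0, 100]
    - [-120, 0, 100]
    - [-120, 0, 100]
    - [-120, 0, 100]
  dr:
    - [0, 0, 0]
    - [0, 0, 0]
    - [0, 0, 0]
    - [0, 0, 0]
    - [0, 0, 0]
    - [0, 0, 0]
    - [0, 0, 0]

```text
t: 12.1
ee_pos: [429.7, 73.7, 235.9]
tcp_rot: [[-0.072, 0.997, 0.025], [0.937, 0.076, -0.342], [-0.343, -0.001, -0.939]]
ft_force: [0.8, -0.9, -0.0]
grip_width: 0.999
```

```bash
python3 - <<'E'
from h import *
p,d=camera("top"); W=cloud("top",d); p0=np.load("top0.npz")['p']
s=np.s_[130:166,138:174]; print('tin diff',abs(p[s].astype(int)-p0[s].astype(int)).mean().round(1))
m=(W[...,2]>12)&(W[...,2]<110)&(np.hypot(W[...,0]-686,W[...,1]-348)<70); rect(W,m,'tin')
st=state(); print(st['t'],st['ee_pos'],st['ft_force'])
hand_in()
E
```

```text
tin diff 10.2
tin 719 rect [684.4 348.5] [73.6 73. ] 72.42 corners [[638.0, 324.0], [708.0, 302.0], [730.0, 373.0], [661.0, 395.0]]
12.15 [430.0345656   73.680809   235.84664244] [ 1.24047947  0.06243622 -0.44230408]
the job is handed in; nothing more can be done
```

I pushed the tote into its bay with both open fingertips low on its +y side, turned it square on the way, and pressed it against the fence. I then backed the gripper clear and handed the job in at 12.15 s.

- **Position:** the last measurements put the tote within about 2 mm of centre between the cleats and within about 0.3° of the fence line.
- **Flush against the fence:** at the end the push force rose from about 13 N to 24 N with no further travel, even when I rocked the gripper ±1° to seat both ends.
- **Disagreement between checks:** the two cameras differ on the leading face. The side view puts it 2.5 mm from my estimate of the fence line. The top view gave 9 mm, but it sees few points of that face, so I gave it little weight. I relied on the force stall and the side view. The rail, which should read 55 mm from the fence when parked, read 52 mm in one view and 57 mm in the other.
- **Bystanders:** all seven show no change in the top view beyond image noise. The arm hid the tin at first; after moving away I measured it within about 1.5 mm of its first position, which is within measuring error.
- **Forces:** the highest wrist force reading at the end of a move was about 25 N, and nothing was touching the robot at the end.

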